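# Check the plate press gap with a taper gauge

### The job

Turn the knob of the small plate press until its pointer line is on the long index mark that faces the mouth between the platens. Then take the taper gauge by its upright handle and slide its wedge blade, level and straight, into the gap under the sprung upper platen until it drags snugly, with the platen's lower front edge between the two lines engraved across the blade; do not force it further. Finish while still holding the gauge there, and leave the other things on the worktop where they are.

Things in the scene. Friction and masses are not known exactly. Their poses are not given: they have to be found in the camera images.
- press_base (a point): Fixed press: grey base 130 x 136 mm, steel lower platen, two columns 46 mm to either side, bridge (top 96 mm up) with dial and knob. Point: middle of the lower platen's flat top, 45 mm above the worktop, below the knob's axis. x points into the mouth (the blade slides along +x), z up. The lower platen, 70 mm wide, runs 58 mm to -x, a ledge 18 mm beyond the upper one. The gap is open right through.
- press_mouth (a point): Middle of the lower front edge of the sprung upper platen (80 x 70 mm, 14 mm thick), where the gap begins; axes as press_base. It is 40 mm to -x of press_base, and 5 mm above the lower platen when the knob is on the index and no blade is in. In front of the edge is a 45 degree lead-in nose, 8 mm long.
- press_knob (a joint): Angle of the knob (rad): 0 when its pointer line is on the index mark, the longer, thicker line with a triangle on the dial, to -x of press_base. Positive is anticlockwise from above; it starts positive, so turn it clockwise. Slight friction: it stays where it is left. Each rad raises the upper platen by 4 mm.
- knob_grip (a point): On the knob's axis at the height to grip, 122 mm above the worktop; turns with the knob. The knob is a bar 44 long, 13 wide, 31 mm tall (top at 134 mm) on a round skirt 47 mm across (its top at 103 mm). The bar runs along this point's x axis, pointer line at the -x end. Grip it across its width.
- press_platen (a joint): How far a blade has lifted the sprung upper platen off its rest (m): 0 when nothing touches it. It pushes down with about 4 N from its rest on, plus 1.2 N per mm of lift.
- gauge: The taper gauge (steel wedge blade with upright handle, 100 to 155 g, loose, stands on the worktop). Origin: centre of the handle's underside, level with the flat underside of the blade. x points along the blade to its tip, z is up.
- gauge_grip (a point): Centre of the gauge's handle, half-way up; axes as gauge. Handle 40 long (x), 14 wide, 45 mm tall, its underside level with the blade's. Blade 24 mm wide, from 20 mm ahead of this point (root block to 22 mm) to the tip at 105 mm; flat underside; 3 mm thick at the tip, 0.08 mm more per mm, 9.8 mm at the handle. The engraved lines are 49 and 67.5 mm ahead of this point.
- gauge_tip (a point): Middle of the lower edge of the blade's tip, 105 mm in front of the handle's centre.
- sample_box: Bystander: flat blue hinged box, 75 x 115 x 34 mm; origin under its centre. It and the gauge lie on either side of the press, either way round.
- marker: Bystander: black felt marker lying in front of the press, 139 mm long, 16 mm thick; origin under its middle.
- tape_roll: Bystander: roll of masking tape lying flat, 69 mm across, 19 mm high; origin under its centre.
- jar: Bystander: sample jar with white lid, 45 mm across, 63 mm high; origin under its centre.
- beaker: Bystander: glass beaker, 71 x 77 mm, 92 mm high; origin under its centre.
Not all that is in view belongs to the job. There is more than one size of the gauge; the job needs the smaller.

How it is judged:
By the outcome, as a careful person would: the job done as asked, in the order asked, and still so for the second after the job is handed in, while the arm keeps its last pose, push and grip.
It also fails if it takes over 54 s, if anything falls off the work surface, if the arm or the gripper's body presses on something with over 40 N, if the wrist force passes 120 N, or if a joint passes its speed limit or range.

### The arm

A 6-joint arm with a two-finger parallel gripper is mounted at the origin on a cart in front of the work surface, level with it; the furniture and walls round the work are solid. World frame = base frame: x ahead of the robot, y to its left, z up, the work surface at z = 0. Lengths are in m, angles in rad, forces in N, time in s.
With the tool pointing down it reaches from about 0.375 to 0.75 m from the base axis. Payload 9 kg.
Tool frame: the origin (TCP) lies midway between the tips of the shut fingers; the grasp point (between the pads) lies manip.grip_depth behind it (manip.grip_depth is the distance from the TCP to the grasp point, in m); z points along the fingers, y is the line along which they close (so a half turn about z gives the same grasp; the last joint's range is limited). The gripper opens to 85 mm and grips with 20 to 120 N. Pads are 22 mm wide; open, the fingers measure 114 mm over their backs; the gripper's body (76 mm by 85 mm) begins 54 mm behind the grasp point. The pads swing forward as they close: fully open they stand 13 mm farther back than shut.
Start: joints at [-1.339, 0.104, 0.097, 1.564, 0, 1.353], TCP at [0.261, -0.54, 0.231] pointing down, gripper open.
Joint ranges: [-2.99, 2.99], [-0.84, 1.86], [-1.1, 1.16], [-1.84, 2.11], [-1.51, 1.56], [-3.14, 3.14]. Speed limits (rad/s): [2.22, 2.22, 2.57, 3.14, 3.14, 3.14].

### API

Orientations are given as a unit quaternion [x, y, z, w].
In Python, from station import manip gives the robot as it stands.
- The arm moves only by the tool move_arm, never from a script. Its argument "moves" is a list of rows, each a list of 2 entries, a list of its own where there are three numbers: the shift along the tool's x, y, z in cm, then the turn about the tool's z in rad. A call has 1 to 5 rows; each row shifts and turns the commanded pose from where the row before left it, along the tool's axes as they then stand; what a row does not reach is not made up. A row lasts 1/10 s, in which the tool goes at most 50 mm and 8.59 degrees, less where a joint would pass 70% of its speed; a pose out of reach is approached as far as the arm can. A call with a gripper value outside its range is refused whole. "gripper" is the closure, from 0 (fully open) to 1 (shut), set as the call begins (left out, the last holds). The fingers move at their own pace and stop on an object; the grip force is fixed at half the most. Time passes only in rows, so rows that do not move let the fingers close. It gives the time, the measured TCP pose, the force, the opening and the grip force at its end, in the units of the state.
- manip.observe(): the state, without advancing time (a new reading comes with each control period).
- manip.grab_frame(name): name is "scene" or "side" or "wrist"; returns a dict with "color" (384x512x3 uint8, red, green, blue), "z_map" (384x512 float32, m along the optical axis (not along the pixel's ray), 0 where there is no reading), "camera_matrix" (3x3 intrinsics, pixels), "xyz" and "orientation" of the camera in the world. Camera axes: x right, y down, z forward; pixel columns grow to the right and rows downward; lengths in m; the calibration is good to about 2 mm. A picture is of the moment at which its call begins.
- manip.finish_job(): hands the job in; it is judged then, once.
The state is a dict: "time_s": time; "qpos": joint angles; "joint_vel": joint speeds; "tau": joint torques, N m; "tool_pos": TCP position; "ee_rot": TCP orientation; "force": force on the tool from outside, world axes, zero at the start; "moment": the same for the moment, N m; "width": opening from 0.0 (shut) to 1.0 (fully open); "gripper_force": force on a finger pad.
Only numpy, scipy, OpenCV 4.12 (cv2) and the standard library are available. Lean on these libraries where they do the work, as an engineer would, in place of code of your own. Each camera call takes 0.05 s, during which the arm holds its last target. There are 200 camera calls.

## Working session

There is one attempt and no reset: what is moved stays moved. The work goes in short steps, Python scripts to look and compute and a tool call to move; the robot and the scene stay as the last step left them, time stands still between calls to the robot, and variables do not carry over. Pictures are saved under pics/ and viewed, at most 10 in all, crops included, and the job is handed in when it is done.

Besides the shell and the picture viewer there is one more tool, called after "Call:" by a JSON object that holds its "op" and its "data". move_arm: Moves the arm, as the interface text tells. Its arguments: {"type":"object","properties":{"moves":{"type":"array","items":{"type":"array"}},"gripper":{"type":"number"}},"required":["moves"]}

```bash
mkdir -p pics; ls; cat > h.py <<'E'
import numpy as np, cv2
from station import manip
from scipy.spatial.transform import Rotation as R
def grab(n):
    f=manip.grab_frame(n); f['R']=R.from_quat(f['orientation']).as_matrix(); f['xyz']=np.array(f['xyz']); return f
def save(f,name): cv2.imwrite('pics/'+name,f['color'][:,:,::-1])
def ray(f,u,v):
    K=np.array(f['camera_matrix']); return f['R']@np.array([(u-K[0,2])/K[0,0],(v-K[1,2])/K[1,1],1])
def onplane(f,u,v,z):
    d=ray(f,u,v); return f['xyz']+d*(z-f['xyz'][2])/d[2]
def cloud(f):
    K=np.array(f['camera_matrix']); z=f['z_map']; v,u=np.indices(z.shape)
    p=np.stack([(u-K[0,2])/K[0,0]*z,(v-K[1,2])/K[1,1]*z,z],-1); return p@f['R'].T+f['xyz']
def proj(f,p):
    K=np.array(f['camera_matrix']); c=f['R'].T@(np.array(p)-f['xyz']); q=K@c; return q[:2]/q[2]
E
python3 - <<'E'
from h import *
np.set_printoptions(precision=3,suppress=True)
a=[]
for n in ['scene','side','wrist']:
    f=grab(n); print(n,f['xyz'],f['R'][:,2]); save(f,n+'0.png'); a.append(f)
import pickle; pickle.dump(a,open('f0.pkl','wb'))
im=np.hstack([cv2.imread('pics/scene0.png'),cv2.imread('pics/side0.png')]); 
print(manip.grip_depth, manip.observe())
E
```

```text
pics
scene [-0.432  0.753  0.748] [ 0.636 -0.635 -0.438]
side [ 0.085 -0.991  1.533] [ 0.255  0.462 -0.85 ]
wrist [ 0.323 -0.511  0.375] [-0.245 -0.117 -0.962]
0.0187 {'time_s': 0.15, 'qpos': array([-1.339,  0.105,  0.097,  1.564,  0.   ,  1.353]), 'joint_vel': array([ 0.001, -0.001,  0.001,  0.001, -0.   , -0.   ]), 'tau': array([  0.003, -55.735,  50.401,   0.012,  -0.   ,   0.   ]), 'tool_pos': array([ 0.261, -0.54 ,  0.231]), 'ee_rot': array([ 0.975,  0.223,  0.   , -0.   ]), 'force': array([-0.942,  0.131,  0.407]), 'moment': array([ 0.013, -0.013,  0.017]), 'gripper_force': 0.0, 'width': 1.0011622974200716}
```

View pics/scene0.png

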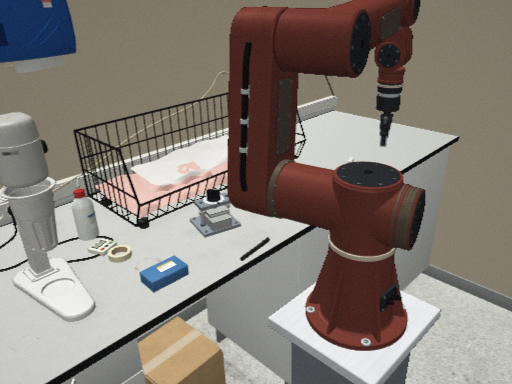

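View pics/side0.png

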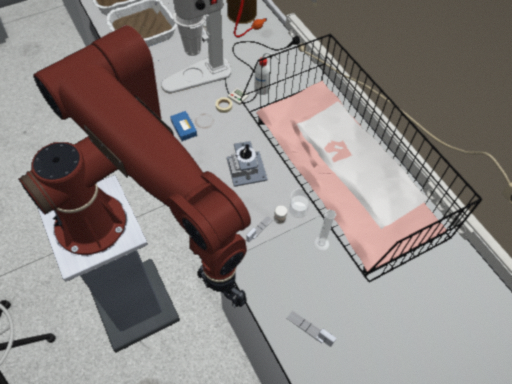

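The scene view shows the press near (213,212), marker (256,249), blue box (164,272) and tape (120,254). The side view shows the press at (247,160), one gauge at about (258,228), a larger one at (312,328), the jar at (281,214) and the beaker at (299,205).

```bash
python3 - <<'E'
from h import *
import pickle
np.set_printoptions(precision=3,suppress=True)
a=pickle.load(open('f0.pkl','rb')); s=a[1]
for n,u,v in [('g1a',248,238),('g1b',270,218),('g2a',288,315),('g2b',335,343),('jar',281,214),('beaker',299,205)]: print(n,onplane(s,u,v,0.0))
c=cloud(s)
for n,u,v in [('knob',247,150),('platecorner',230,183),('pc2',266,180),('pc3',232,158),('pc4',258,155)]: print(n,onplane(s,u,v,0.01),c[v,u])
crop=lambda f,x,y,w,h,k: cv2.resize(f['color'][y:y+h,x:x+w,::-1],None,fx=k,fy=k,interpolation=cv2.INTER_CUBIC)
A=crop(s,205,125,133,100,6); cv2.imwrite('pics/c1.png',A[:600,:800])
A=crop(s,225,185,133,100,6); 
B=crop(s,225,195,133,50,6);C=crop(s,225,300,133,50,6)
cv2.imwrite('pics/c2.png',np.vstack([B,C])[:600,:800])
E
```

```text
g1a [ 0.466 -0.314  0.   ]
g1b [ 0.574 -0.28   0.   ]
g2a [ 0.45  -0.616  0.   ]
g2b [ 0.534 -0.761  0.   ]
jar [ 0.617 -0.284  0.   ]
beaker [ 0.694 -0.282  0.   ]
knob [0.64  0.019 0.01 ] [ 0.6   -0.054  0.121]
platecorner [ 0.512 -0.087  0.01 ] [ 0.516 -0.079 -0.003]
pc2 [ 0.637 -0.137  0.01 ] [ 0.637 -0.137  0.01 ]
pc3 [0.571 0.012 0.01 ] [ 0.554 -0.023  0.063]
pc4 [ 0.666 -0.022  0.01 ] [ 0.664 -0.026  0.017]
```

View pics/c1.png

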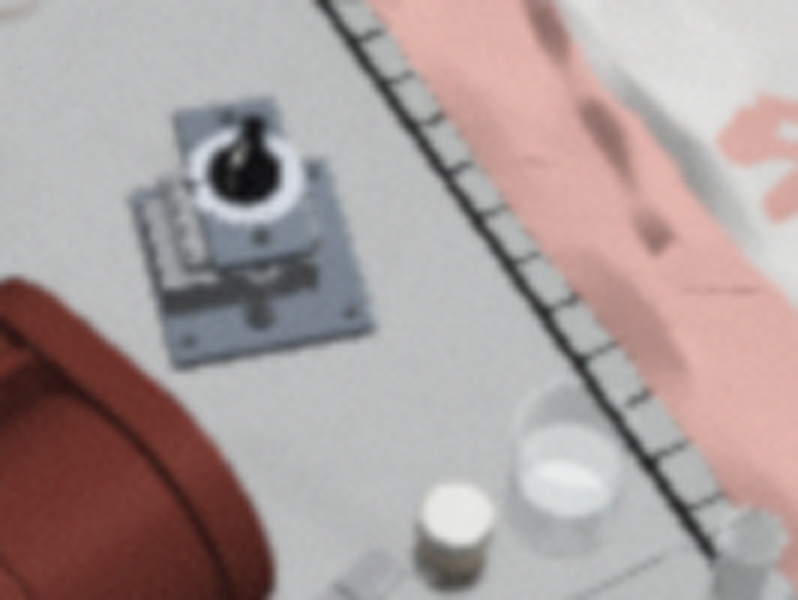

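View pics/c2.png

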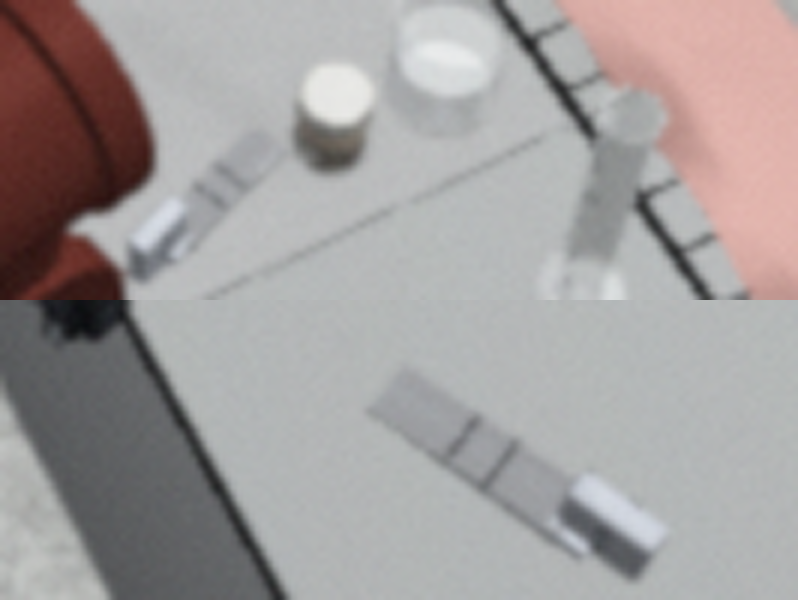

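The crops show the smaller gauge at about crop (205,205), handle towards the robot and blade pointing to the jar. The press mouth and index (crop ≈197,185) face world -x. The larger gauge is the right-hand one, which I leave alone.

```bash
python3 - <<'E'
from h import *
import pickle
np.set_printoptions(precision=3,suppress=True)
a=pickle.load(open('f0.pkl','rb')); s=a[1]
c=cloud(s)
# base via depth/colour: bluish grey points 5..20mm high near press
m=(abs(c[...,0]-.6)<.12)&(abs(c[...,1]+.06)<.12)
for lo,hi in [(.004,.03),(.03,.06),(.06,.085),(.085,.105),(.105,.15)]:
    q=c[m&(c[...,2]>lo)&(c[...,2]<hi)]; print(lo,len(q),np.median(q,0) if len(q) else '')
P=[(226.7,156.7),(234.2,185.8),(267.5,179.2),(258.3,152.5)]
W=np.array([onplane(s,u,v,.012) for u,v in P]); print(W, W[[0,2]].mean(0),W[[1,3]].mean(0))
print('edges',[np.degrees(np.arctan2(*(W[j]-W[i])[[1,0]])) for i,j in [(0,1),(1,2),(2,3),(3,0)]],[np.linalg.norm(W[j]-W[i]) for i,j in [(0,1),(1,2),(2,3),(3,0)]])
# dial white ring, plane .096
f=s['color'].astype(int); w=np.zeros(f.shape[:2],np.uint8); w[140:166,233:258]=(f[140:166,233:258].min(-1)>190)*255
cs=cv2.findContours(w,cv2.RETR_EXTERNAL,cv2.CHAIN_APPROX_NONE)[0]; k=max(cs,key=cv2.contourArea); (e)=cv2.fitEllipse(k); print(e,onplane(s,*e[0],.097))
h=lambda u,v:(225+u/6,195+v/6)
for n,u,v in [('tip',280,140),('tip2',245,130),('root',190,205),('rb',180,258),('rear bot',135,280)]: print(n,onplane(s,*h(u,v),0.003))
E
```

```text
0.004 653 [ 0.599 -0.092  0.01 ]
0.03 139 [ 0.551 -0.071  0.042]
0.06 113 [ 0.559 -0.055  0.066]
0.085 409 [ 0.59  -0.066  0.096]
0.105 197 [ 0.686 -0.06   0.127]
[[ 0.555  0.026  0.012]
 [ 0.52  -0.106  0.012]
 [ 0.643 -0.138  0.012]
 [ 0.672 -0.013  0.012]] [ 0.599 -0.056  0.012] [ 0.596 -0.06   0.012]
edges [np.float64(-105.1094911302372), np.float64(-14.416224765243367), np.float64(76.77794180461906), np.float64(161.681579588346)] [np.float64(0.1361689192274212), np.float64(0.1271870165919544), np.float64(0.1278051400518911), np.float64(0.12316143179802135)]
((245.64495849609375, 153.5364990234375), (14.189821243286133, 16.80239486694336), 84.82463836669922) [ 0.596 -0.051  0.097]
tip [ 0.577 -0.286  0.003]
tip2 [ 0.562 -0.27   0.003]
root [ 0.509 -0.299  0.003]
rb [ 0.487 -0.327  0.003]
rear bot [ 0.457 -0.327  0.003]
```

Call:
{"op": "move_arm", "data": {"moves": [[[4.1,-2.4,0],0],[[4.1,-2.4,0],0],[[4.1,-2.4,0],0],[[4.1,-2.4,0],0],[[4.1,-2.4,0],0]]}}

```text
time_s: 0.65
tool_pos: [0.394, -0.3414, 0.2311]
ee_rot: [0.975, 0.223, 0.0, -0.0]
force: [-0.2, 0.1, -0.1]
width: 1.002
gripper_force: 0.0
```

Call:
{"op": "move_arm", "data": {"moves": [[[4.1,-2.4,0],0],[[4.1,-2.4,0],0],[[4.1,-2.4,0],0],[[4.1,-2.4,0],0],[[4.1,-2.4,0],0]]}}

```text
time_s: 1.15
tool_pos: [0.5265, -0.144, 0.2312]
ee_rot: [0.975, 0.223, 0.0, 0.0]
force: [0.4, -0.7, 0.6]
width: 0.999
gripper_force: 0.0
```

Call:
{"op": "move_arm", "data": {"moves": [[[4.1,-2.4,-1],0],[[4.1,-2.4,-1],0],[[0,0,0],0]]}}

```text
time_s: 1.45
tool_pos: [0.5809, -0.0625, 0.252]
ee_rot: [0.974, 0.226, 0.001, -0.0]
force: [-0.0, 0.2, -0.4]
width: 0.992
gripper_force: 0.0
```

```bash
python3 - <<'E'
from h import *
import pickle
np.set_printoptions(precision=3,suppress=True)
f=grab('wrist'); save(f,'w1.png'); s=grab('side'); pickle.dump((f,s),open('f1.pkl','wb'))
print(manip.observe()['tool_pos'],manip.observe()['qpos'],proj(f,[.597,-.053,.134]))
cv2.imwrite('pics/s1.png',cv2.resize(s['color'][205:265,225:325,::-1],None,fx=5,fy=5))
E
```

```text
[ 0.579 -0.066  0.251] [-0.338  0.057  0.084  1.598 -0.     2.352] [253.808 165.892]
```

View pics/w1.png

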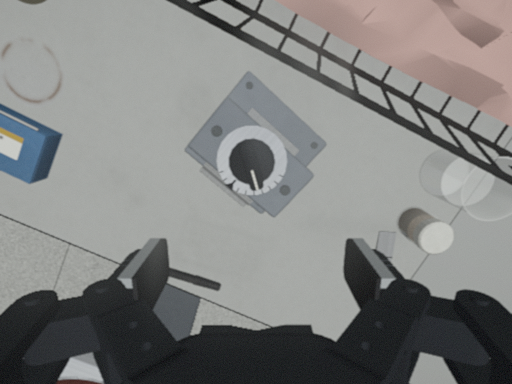

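The wrist view shows the knob at about (252,160), its white pointer from (253,172) to (257,188), and the dial ring round it. The press front is to the lower left.

```bash
python3 - <<'E'
from h import *
import pickle
np.set_printoptions(precision=3,suppress=True)
f,s=pickle.load(open('f1.pkl','rb'))
g=f['color'].astype(int).mean(-1)
# dial ring: outer white, ellipse
w=np.zeros(g.shape,np.uint8); w[110:215,200:300]=(g[110:215,200:300]>185)*255
cs=cv2.findContours(cv2.morphologyEx(w,cv2.MORPH_CLOSE,np.ones((5,5))),cv2.RETR_EXTERNAL,cv2.CHAIN_APPROX_NONE)[0]; k=max(cs,key=cv2.contourArea); e=cv2.fitEllipse(k); C=onplane(f,*e[0],.097); print('dial',e,C)
for p,z in [((253,172),.134),((257,188),.134)]: print(onplane(f,*p,z))
# base corners seen: rear-left?? 
for n,p,z in [('top',(249,72),.012),('right',(325,145),.012)]: print(n,onplane(f,*p,z))
A=cv2.resize(f['color'][110:215,195:335,::-1],None,fx=5.5,fy=5.5,interpolation=cv2.INTER_CUBIC); cv2.imwrite('pics/w1c.png',A)
E
```

```text
dial ((250.65138244628906, 162.43739318847656), (55.82044219970703, 62.50202941894531), 113.01515197753906) [ 0.592 -0.051  0.097]
[ 0.592 -0.055  0.134]
[ 0.58  -0.065  0.134]
top [ 0.677 -0.006  0.012]
right [ 0.641 -0.133  0.012]
```

View pics/w1c.png

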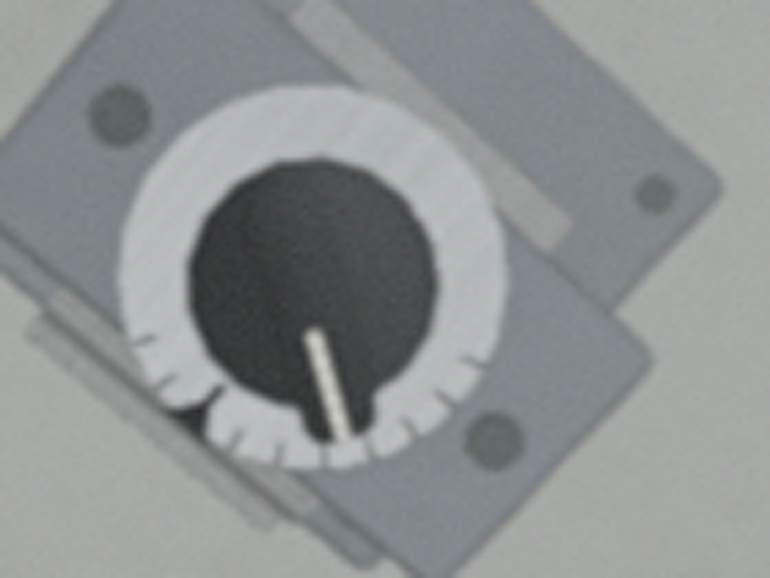

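The crop shows the index triangle at about (195,412), with the pointer from (312,333) to (345,440). The skirt is centred at about (313,282).

```bash
python3 - <<'E'
from h import *
import pickle
np.set_printoptions(precision=4,suppress=True)
f,s=pickle.load(open('f1.pkl','rb'))
P=lambda u,v,z: onplane(f,u/5.5+195,v/5.5+110,z)
ang=lambda d: np.arctan2(d[1],d[0])
C=P(313,277,.097); Sk=P(313,282,.103); a,b=P(312,333,.134),P(345,440,.134); I1,I2=P(192,418,.097),P(216,391,.097)
print('C',C,Sk,'ptr',a,b,ang(b-a),'ptr from C',ang(b-C))
print('idx',I1,ang(I1-C),ang(I1-I2))
q=lambda *l:[P(*x) for x in l]
# bridge edges z .096: front (0,225)-(370,570)?; rear (500,235)-(650,355)
for n,l in [('right bridge edge',[(650,360,.096),(445,578,.096)]),('left edge',[(0,140,.096),(120,0,.096)]),('rear',[(290,15,.096),(650,355,.096)]),('rear base',[(535,0,.012),(715,180,.012)]),('base right',[(715,195,.012),(615,305,.012)])]:
    x,y=q(*l); print(n,x,y,ang(y-x))
o=manip.observe(); print(o['tool_pos'],R.from_quat(o['ee_rot']).as_matrix()[:,0])
E
```

```text
C [ 0.5949 -0.0516  0.097 ] [ 0.595  -0.0516  0.103 ] ptr [ 0.5923 -0.0532  0.134 ] [ 0.5783 -0.0661  0.134 ] -2.395426136938662 ptr from C -2.4196993554432416
idx [ 0.5603 -0.0427  0.097 ] 2.8903465134864748 2.8734080859803495
right bridge edge [ 0.6085 -0.1159  0.096 ] [ 0.5524 -0.1011  0.096 ] 2.883416013619715
left edge [0.5923 0.0108 0.096 ] [0.6244 0.0011 0.096 ] -0.290876034112254
rear [ 0.6355 -0.0273  0.096 ] [ 0.6094 -0.1154  0.096 ] -1.858268799806908
rear base [ 0.6611 -0.0745  0.012 ] [ 0.6437 -0.1317  0.012 ] -1.8663822023770826
base right [ 0.6406 -0.1335  0.012 ] [ 0.6071 -0.125   0.012 ] 2.892828529118904
[ 0.579  -0.0661  0.251 ] [ 0.8995  0.4369 -0.0006]
```

Call:
{"op": "move_arm", "data": {"moves": [[[0,0,0],-0.148],[[0,0,0],-0.148],[[0,0,0],-0.148],[[0,0,0],-0.148],[[0,0,0],-0.148]]}}

```text
time_s: 2.05
tool_pos: [0.5779, -0.0685, 0.2508]
ee_rot: [0.827, 0.562, -0.0, -0.0]
force: [0.2, -0.2, 0.4]
width: 0.998
gripper_force: 0.0
```

Call:
{"op": "move_arm", "data": {"moves": [[[0,0,0],-0.148],[[0,0,0],-0.148],[[0,0,0],-0.148],[[0,0,0],-0.148],[[0,0,0],-0.148]]}}

```text
time_s: 2.55
tool_pos: [0.5779, -0.0685, 0.2509]
ee_rot: [0.568, 0.823, -0.0, -0.0]
force: [-0.5, 0.4, -0.3]
width: 0.998
gripper_force: 0.0
```

Call:
{"op": "move_arm", "data": {"moves": [[[0,0,0],-0.148],[[0,0,0],-0.148],[[0,0,0],-0.148],[[0,0,0],-0.148],[[0,0,0],-0.148]]}}

```text
time_s: 3.05
tool_pos: [0.5779, -0.0685, 0.2508]
ee_rot: [0.232, 0.973, -0.0, -0.0]
force: [0.2, -0.5, 0.2]
width: 0.999
gripper_force: 0.0
```

Call:
{"op": "move_arm", "data": {"moves": [[[0,0,0],-0.148],[[0,0,0],-0.148],[[0,0,0],-0.148],[[0,0,0],-0.148],[[0,0,0],-0.148]]}}

```text
time_s: 3.55
tool_pos: [0.5779, -0.0685, 0.2509]
ee_rot: [-0.136, 0.991, 0.0, -0.0]
force: [0.6, -0.0, 0.8]
width: 0.997
gripper_force: 0.0
```

Call:
{"op": "move_arm", "data": {"moves": [[[0,0,0],-0.148],[[0,0,0],-0.148],[[0,0,0],-0.148],[[0,0,0],0],[[0,0,0],0]]}}

```text
time_s: 4.05
tool_pos: [0.5782, -0.068, 0.251]
ee_rot: [-0.346, 0.938, 0.0, -0.0]
force: [1.0, -0.9, -0.5]
width: 0.998
gripper_force: 0.0
```

```bash
cat >> h.py <<'E'
def togo(target,yaw=None):
    "print shift in tool cm and turn needed"
    o=manip.observe(); M=R.from_quat(o['ee_rot']).as_matrix(); y=np.arctan2(M[1,0],M[0,0])
    print('tcp',o['tool_pos'],'yaw',round(y,4),'q',o['qpos'],'F',o['force'],'tilt',M[:2,2],'w',o['width'])
    d=np.array(target)-o['tool_pos']; print('shift cm',M.T@d*100, 'turn',None if yaw is None else -((yaw-y+np.pi)%(2*np.pi)-np.pi))
E
python3 - <<'E'
from h import *
np.set_printoptions(precision=4,suppress=True)
togo([.595,-.0516,.16],3.873)
f=grab('wrist'); cv2.imwrite('pics/w2.png',f['color'][:,:,::-1]); 
import pickle; pickle.dump(f,open('f2.pkl','wb'))
u,v=proj(f,[.595,-.0516,.103]).astype(int); print(u,v)
cv2.imwrite('pics/w2c.png',cv2.resize(f['color'][max(0,v-60):v+60,u-80:u+80,::-1],None,fx=5,fy=5,interpolation=cv2.INTER_CUBIC))
E
```

```text
tcp [ 0.5782 -0.068   0.251 ] yaw -2.4352 q [-0.3414  0.0556  0.0822  1.5979 -0.0002 -1.0478] F [ 1.0029 -0.9018 -0.5371] tilt [-0.0005 -0.0001] w 0.9978615156794403
shift cm [-2.3411  0.1559  9.1034] turn -0.025022694304254856
257 200
```

View pics/w2c.png

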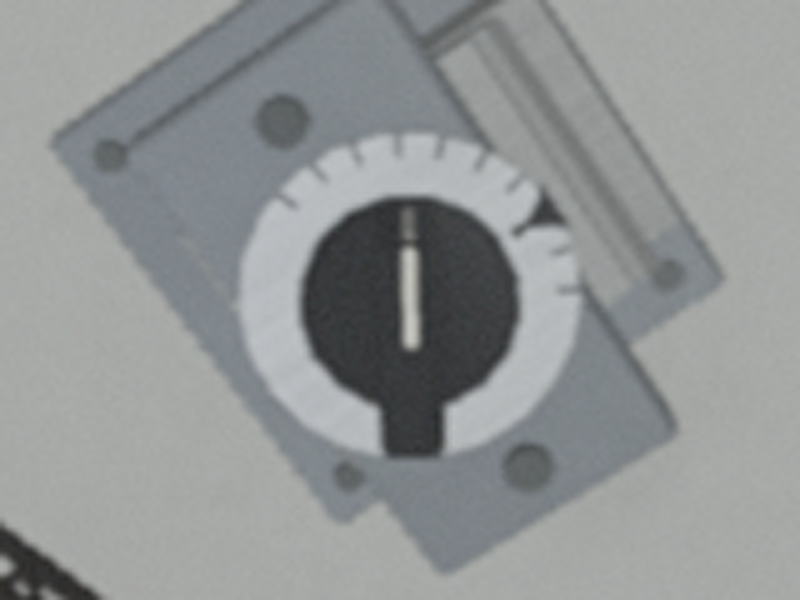

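The close view shows the pointer line from (410,245) to (411,350), the index triangle at about (545,213) and the skirt centred at (411,302).

```bash
python3 - <<'E'
from h import *
import pickle
np.set_printoptions(precision=4,suppress=True)
f=pickle.load(open('f2.pkl','rb'))
P=lambda u,v,z: onplane(f,u/5+177,v/5+140,z)
ang=lambda d: np.arctan2(d[1],d[0])
Sk=P(411,302,.103); D=P(411,294,.097); a,b=P(411,350,.134),P(410,246,.134)
print('Sk',Sk,D,'ptr',ang(b-a),b-Sk,ang(b-Sk)); i=P(547,212,.097); j=P(518,234,.097); print('idx',ang(i-D),ang(i-j))
for n,l in [('bridge right',[(50,145,.096),(250,0,.096)]),('bridge L',[(445,575,.096),(675,435,.096)]),('base front',[(545,0,.012),(720,275,.012)]),('bridge front',[(385,0,.096),(675,425,.096)]),('rear',[(55,150,.012),(340,520,.012)])]:
    print(n,ang(P(*l[1])-P(*l[0])))
togo([*Sk[:2],.16],None)
E
```

```text
Sk [ 0.5937 -0.0507  0.103 ] [ 0.5937 -0.0506  0.097 ] ptr -2.422523963498339 [-0.0152 -0.0138  0.031 ] -2.405248631755465
idx 2.8411638413087124 2.951588069863278
bridge right 2.8914998856631002
bridge L 2.8727704659541895
base front 1.2974734122232605
bridge front 1.3091117914680306
rear 1.313712599718395
tcp [ 0.5784 -0.0678  0.2511] yaw -2.4346 q [-0.341   0.0557  0.0825  1.5978 -0.0002 -1.048 ] F [ 1.0769  0.9954 -0.3876] tilt [-0.0003 -0.0001] w 1.0002702751611874
shift cm [-2.2762  0.3016  9.1077] turn None
```

Call:
{"op": "move_arm", "data": {"moves": [[[-1.2,0.12,2],-0.02],[[-1.1,0.12,3],0],[[0,0,4],0],[[0,0,3],0],[[0,0,2.3],0]]}}

```text
time_s: 4.6
tool_pos: [0.5933, -0.05, 0.1058]
ee_rot: [-0.356, 0.934, 0.001, -0.001]
force: [-0.5, 0.7, -0.3]
width: 0.999
gripper_force: 0.0
```

Call:
{"op": "move_arm", "data": {"moves": [[[0,0,0],0],[[0,0,0],0],[[0,0,0],0],[[0,0,0],0],[[0,0,0],0]], "gripper": 1.0}}

```text
time_s: 5.1
tool_pos: [0.595, -0.0503, 0.1096]
ee_rot: [-0.358, 0.934, -0.001, 0.001]
force: [-5.2, 7.7, 17.2]
width: 0.145
gripper_force: 23.8
```

Call:
{"op": "move_arm", "data": {"moves": [[[0,0,0],0],[[0,0,0],0],[[0,0,0],0]]}}

```text
time_s: 5.4
tool_pos: [0.595, -0.0502, 0.1097]
ee_rot: [-0.358, 0.934, -0.001, 0.001]
force: [-2.2, 1.2, 5.7]
width: 0.133
gripper_force: 58.9
```

```bash
python3 - <<'E'
from h import *
np.set_printoptions(precision=4,suppress=True)
togo([.594,-.051,.107],2.879)
o=manip.observe();print(o['gripper_force'],o['moment'])
E
```

```text
tcp [ 0.595  -0.0502  0.1097] yaw -2.4096 q [-0.303   0.1056 -0.1218  1.3416 -0.     -1.0349] F [-2.1727  1.2409  5.7301] tilt [ 0.0017 -0.0006] w 0.1332751292901819
shift cm [0.1278 0.0085 0.2749] turn 0.9945881731735255
58.87693226337433 [ 0.1745  0.3475 -0.0909]
```

Call:
{"op": "move_arm", "data": {"moves": [[[0,0,-0.2],0.1],[[0,0,0],0.14],[[0,0,0],0.14],[[0,0,0],0.14],[[0,0,0],0.14]]}}

```text
time_s: 5.9
tool_pos: [0.5951, -0.0505, 0.1099]
ee_rot: [-0.033, 0.999, -0.0, 0.001]
force: [5.5, -3.3, -8.6]
width: 0.132
gripper_force: 60.1
```

Call:
{"op": "move_arm", "data": {"moves": [[[0,0,0],0.14],[[0,0,0],0.14],[[0,0,0],0.055],[[0,0,0],0],[[0,0,0],0]]}}

```text
time_s: 6.4
tool_pos: [0.595, -0.0507, 0.1099]
ee_rot: [0.131, 0.991, -0.0, 0.001]
force: [4.9, -3.3, -7.9]
width: 0.138
gripper_force: 60.1
```

```bash
python3 - <<'E'
from h import *
np.set_printoptions(precision=4,suppress=True)
togo([.594,-.051,.107],2.879)
o=manip.observe();print(o['gripper_force'],o['moment'])
E
```

```text
tcp [ 0.595  -0.0507  0.1099] yaw 2.8779 q [-0.3035  0.1065 -0.1206  1.3424 -0.0007 -0.0398] F [ 4.9134 -3.2963 -7.8662] tilt [ 0.001 -0.001] w 0.13769269760742206
shift cm [ 0.0921 -0.0525  0.2863] turn -0.0010844137933818665
60.13914227485657 [-0.6975 -1.1629 -0.0938]
```

Call:
{"op": "move_arm", "data": {"moves": [[[0,0,0],0],[[0,0,0],0],[[0,0,0],0],[[0,0,-1],0],[[0,0,-3],0]], "gripper": 0.0}}

```text
time_s: 6.9
tool_pos: [0.5927, -0.0496, 0.1486]
ee_rot: [0.131, 0.991, 0.0, -0.002]
force: [-0.2, -0.1, 0.7]
width: 0.966
gripper_force: 0.0
```

Call:
{"op": "move_arm", "data": {"moves": [[[0,0,-4],0],[[0,0,-3],0],[[0,0,-2],0],[[0,0,0],0]]}}

```text
time_s: 7.3
tool_pos: [0.5959, -0.0505, 0.245]
ee_rot: [0.131, 0.991, -0.001, 0.003]
force: [-0.3, -0.4, 1.1]
width: 0.999
gripper_force: 0.0
```

```bash
python3 - <<'E'
from h import *
import pickle
np.set_printoptions(precision=4,suppress=True)
togo([.594,-.051,.107],2.879)
f=grab('wrist'); 
u,v=proj(f,[.594,-.051,.103]).astype(int); print(u,v); v0=max(0,v-60)
pickle.dump(f,open('f3.pkl','wb'))
A=cv2.resize(f['color'][v0:v0+120,u-80:u+80,::-1],None,fx=2.5,fy=2.5,interpolation=cv2.INTER_CUBIC)
g=cv2.resize(grab('side')['color'][205:265,225:325,::-1],(400,300),interpolation=cv2.INTER_CUBIC)
cv2.imwrite('pics/w3.png',np.hstack([A,g]))
E
```

```text
tcp [ 0.5959 -0.0505  0.245 ] yaw 2.8788 q [-0.3029  0.0933  0.1106  1.5819 -0.0001 -0.0402] F [-0.3111 -0.3623  1.1376] tilt [ 0.0059 -0.0019] w 0.998967617038472
shift cm [ 0.252  -0.0939 13.7972] turn -0.00015364844681498013
255 177
```

View pics/w3.png

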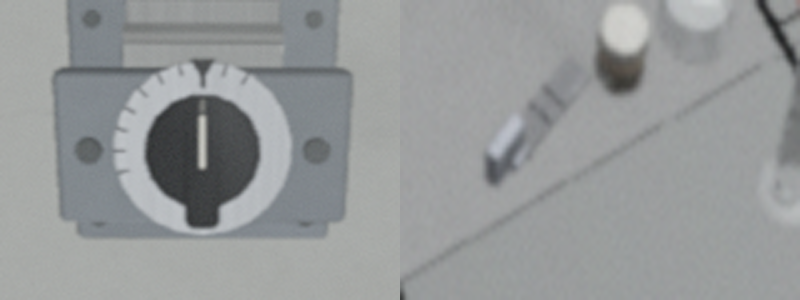

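The pointer (column 202) now lies on the index triangle (column 202). The right half shows the small gauge standing free, handle nearest the robot.

Call:
{"op": "move_arm", "data": {"moves": [[[0.5,-4.7,0],0],[[0.5,-4.7,0],0],[[0.5,-4.7,0],0],[[0.5,-4.7,0],0],[[0.5,-4.7,0],0]]}}

```text
time_s: 7.9
tool_pos: [0.5078, -0.2716, 0.239]
ee_rot: [0.131, 0.991, 0.0, -0.001]
force: [0.9, -0.2, -0.7]
width: 0.997
gripper_force: 0.0
```

Call:
{"op": "move_arm", "data": {"moves": [[[0.5,-4.7,0],0],[[0,0,0],-0.148],[[0,0,0],-0.148],[[0,0,0],-0.148],[[0,0,0],-0.148]]}}

```text
time_s: 8.4
tool_pos: [0.4916, -0.3143, 0.2388]
ee_rot: [-0.167, 0.986, 0.001, -0.001]
force: [0.6, -0.5, 1.5]
width: 1.001
gripper_force: 0.0
```

Call:
{"op": "move_arm", "data": {"moves": [[[0,0,0],-0.07],[[0,0,0],0],[[0,0,0],0]]}}

```text
time_s: 8.7
tool_pos: [0.4919, -0.3143, 0.2394]
ee_rot: [-0.197, 0.98, 0.001, -0.0]
force: [-0.5, 0.5, 0.5]
width: 1.002
gripper_force: 0.0
```

```bash
python3 - <<'E'
from h import *
import pickle
np.set_printoptions(precision=4,suppress=True)
f=pickle.load(open('f3.pkl','rb')); print('knob',onplane(f,255-80+203/2.5,117+150/2.5,.103))
togo([.48,-.319,.1],3.54)
f=grab('wrist'); pickle.dump(f,open('f4.pkl','wb')); print(proj(f,[.48,-.319,.045]),proj(f,[.57,-.278,0]))
cv2.imwrite('pics/w4.png',cv2.resize(f['color'][:,:,::-1],(800,600),interpolation=cv2.INTER_CUBIC))
E
```

```text
knob [ 0.5939 -0.0502  0.103 ]
tcp [ 0.4919 -0.3143  0.2394] yaw -2.7447 q [-0.7924  0.0579  0.0635  1.5778 -0.0001 -1.1893] F [-0.4849  0.458   0.5128] tilt [-0.001   0.0009] w 1.0024685246904057
shift cm [ 1.2695  0.0071 13.9422] turn -0.0014991491836333637
[256.2894 158.8634] [258.3025 223.8916]
```

View pics/w4.png

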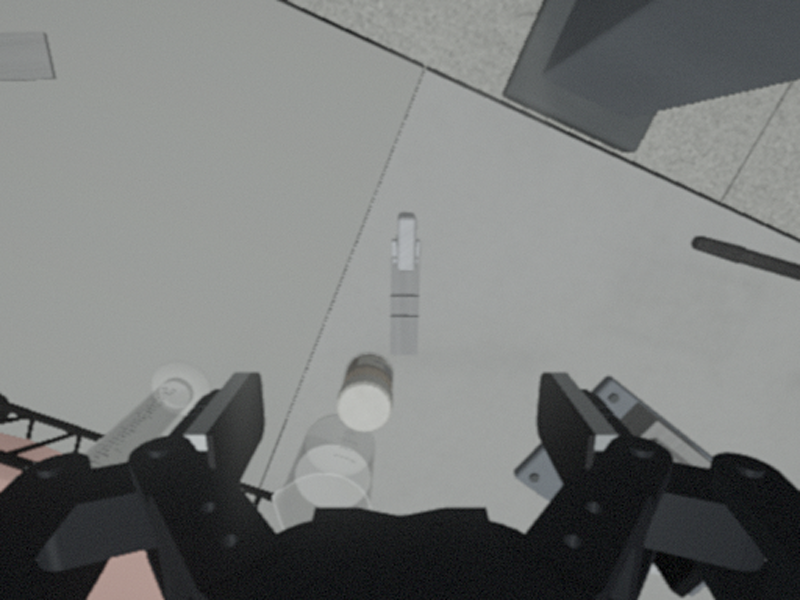

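The small gauge is at (405,285) in the 800-wide view: handle top from (407,218) to (407,270), blade tip at (404,354), nearly along the tool's x axis. The jar is just past the tip.

```bash
python3 - <<'E'
from h import *
import pickle
np.set_printoptions(precision=4,suppress=True)
f=pickle.load(open('f4.pkl','rb')); k=.64
P=lambda u,v,z: onplane(f,u*k,v*k,z)
ang=lambda d: np.arctan2(d[1],d[0])
a,b=P(407.3,219,.045),P(406.3,270.5,.045); t=P(404,354,.003); l1,l2=P(404.7,296,.0076),P(404.3,316,.006)
c=(a+b)/2
print(a,b,np.linalg.norm(a-b),'centre',c,ang(b-a)); print('tip',t,ang((t-c)[:2]),np.linalg.norm((t-c)[:2]),'lines',np.linalg.norm((l1-c)[:2]),np.linalg.norm((l2-c)[:2]),ang((l1-c)))
g=t[:2]-.105*np.array([np.cos(.39),np.sin(.39)]); print('from tip',g)
togo([*c[:2],.1],None)
E
```

```text
[ 0.4583 -0.3227  0.045 ] [ 0.4938 -0.3084  0.045 ] 0.038300694532872964 centre [ 0.4761 -0.3156  0.045 ] 0.3821914042743811
tip [ 0.5724 -0.2766  0.003 ] 0.38411796594059533 0.10391980892311278 lines 0.04923860534105929 0.06752706585885115 0.3777167687415583
from tip [ 0.4753 -0.3165]
tcp [ 0.492  -0.3144  0.2396] yaw -2.7445 q [-0.7924  0.0578  0.0638  1.5778 -0.     -1.1895] F [-0.7527 -0.4487  0.3927] tilt [-0.0007  0.0007] w 1.0009353948365134
shift cm [ 1.5058  0.4923 13.9649] turn None
```

Call:
{"op": "move_arm", "data": {"moves": [[[0.75,0.25,4],0.015],[[0.75,0.25,4],0],[[0,0,4.5],0],[[0,0,4],0],[[0,0,0],0]]}}

```text
time_s: 9.25
tool_pos: [0.4733, -0.3125, 0.0692]
ee_rot: [-0.19, 0.982, 0.004, -0.003]
force: [-1.5, 0.6, -0.2]
width: 1.001
gripper_force: 0.0
```

```bash
python3 - <<'E'
from h import *
import pickle
np.set_printoptions(precision=4,suppress=True)
togo([.476,-.316,.008],-2.7596)
f=grab('wrist'); save(f,'w5.png'); pickle.dump(f,open('f5.pkl','wb'))
for p in [(.476,-.316,.045),(.5725,-.2765,.003)]: print(proj(f,p))
h=cv2.cvtColor(f['color'],cv2.COLOR_RGB2GRAY)[:, 200:320]
c=cloud(f); m=(abs(c[...,2]-.045)<.004)&(np.hypot(c[...,0]-.476,c[...,1]+.316)<.04)
q=c[m]; print(len(q)); 
if len(q)>20: (cx,cy),wh,an=cv2.minAreaRect((q[:,:2]*1000).astype(np.float32)); print(cx,cy,wh,an)
E
```

```text
tcp [ 0.4733 -0.3125  0.0692] yaw -2.7588 q [-0.8141  0.0527 -0.2519  1.2759 -0.     -1.1968] F [-1.4944  0.6073 -0.2335] tilt [-0.0067  0.0071] w 1.0014671737372083
shift cm [-0.139  -0.4776  6.1194] turn 0.0007652998624649854
[249.4828 226.9693]
[251.4305 322.6946]
1352
475.0401306152344 -317.2083740234375 (39.36384582519531, 13.985163688659668) 20.988479614257812
```

Call:
{"op": "move_arm", "data": {"moves": [[[0,0,0],0],[[0,0,0],0]]}}

```text
time_s: 9.5
tool_pos: [0.4777, -0.3171, 0.0783]
ee_rot: [-0.191, 0.982, -0.002, 0.001]
force: [-0.1, 0.3, 0.3]
width: 1.0
gripper_force: 0.0
```

```bash
python3 - <<'E'
from h import *
np.set_printoptions(precision=4,suppress=True)
togo([.4753,-.3168,.008],.37-np.pi)
E
```

```text
tcp [ 0.4777 -0.3171  0.0783] yaw -2.7577 q [-0.8139  0.0473 -0.2406  1.2786 -0.0001 -1.1978] F [-0.1391  0.2674  0.2731] tilt [ 0.0028 -0.0031] w 0.9996122577544913
shift cm [0.224  0.144  7.0314] turn 0.01386956918454052
```

Call:
{"op": "move_arm", "data": {"moves": [[[0.1,0.1,2],0.013],[[0,0,2],0],[[0,0,1.5],0],[[0,0,0.5],0],[[0,0,0],0]]}}

```text
time_s: 10.0
tool_pos: [0.4752, -0.3152, 0.0155]
ee_rot: [-0.185, 0.983, 0.0, -0.0]
force: [0.1, 0.2, -0.4]
width: 1.005
gripper_force: 0.0
```

Call:
{"op": "move_arm", "data": {"moves": [[[0,0,0],0],[[0,0,0],0]]}}

```text
time_s: 10.2
tool_pos: [0.4757, -0.3158, 0.0165]
ee_rot: [-0.185, 0.983, -0.001, 0.0]
force: [-0.9, 0.8, 0.2]
width: 0.999
gripper_force: 0.0
```

```bash
python3 - <<'E'
from h import *
np.set_printoptions(precision=4,suppress=True)
togo([.4753,-.3168,.008],.37-np.pi)
E
```

```text
tcp [ 0.4757 -0.3158  0.0165] yaw -2.7704 q [-0.815   0.0918 -0.3101  1.1671 -0.0001 -1.1862] F [-0.8954  0.7902  0.1739] tilt [ 0.0011 -0.0013] w 0.9991761655041075
shift cm [ 0.0724 -0.0772  0.849 ] turn 0.0011649436955254444
```

Call:
{"op": "move_arm", "data": {"moves": [[[0,-0.05,0.5],0],[[0,0,0.3],0],[[0,0,0],0]]}}

```text
time_s: 10.5
tool_pos: [0.4749, -0.3153, 0.0066]
ee_rot: [-0.185, 0.983, 0.0, -0.0]
force: [0.8, 0.5, -0.1]
width: 1.001
gripper_force: 0.0
```

Call:
{"op": "move_arm", "data": {"moves": [[[0,0,0],0],[[0,0,0],0],[[0,0,0],0],[[0,0,0],0],[[0,0,0],0]], "gripper": 1.0}}

```text
time_s: 11.0
tool_pos: [0.4754, -0.3157, 0.0078]
ee_rot: [-0.185, 0.983, -0.0, 0.0]
force: [-1.4, 0.5, 3.6]
width: 0.215
gripper_force: 58.6
```

Call:
{"op": "move_arm", "data": {"moves": [[[0,0,0],0],[[0,0,0],0],[[0,0,0],0]]}}

```text
time_s: 11.3
tool_pos: [0.4754, -0.3158, 0.0078]
ee_rot: [-0.185, 0.983, -0.0, 0.0]
force: [-2.4, 1.5, 4.8]
width: 0.215
gripper_force: 58.5
```

```bash
python3 - <<'E'
from h import *
np.set_printoptions(precision=4,suppress=True)
togo([.4753,-.3168,.008],.37-np.pi)
E
```

```text
tcp [ 0.4754 -0.3158  0.0078] yaw -2.7703 q [-0.8153  0.1013 -0.3167  1.1522 -0.0001 -1.1866] F [-2.3678  1.485   4.7527] tilt [ 0.0002 -0.0004] w 0.21482795665479396
shift cm [ 0.0487 -0.0914 -0.0233] turn 0.001267328806661805
```

```bash
python3 - <<'E'
from h import *
import pickle
np.set_printoptions(precision=4,suppress=True)
for n in ['f4.pkl','f5.pkl']:
    f=pickle.load(open(n,'rb')); c=cloud(f); th=.37; ca,sa=np.cos(th),np.sin(th)
    d=c-np.array([.4753,-.3168,0]); x=d[...,0]*ca+d[...,1]*sa; y=-d[...,0]*sa+d[...,1]*ca; z=c[...,2]
    for lo,hi in [(-.03,-.022),(-.02,-.01),(-.01,0),(0,.006),(.006,.012),(.012,.018),(.018,.024),(.024,.03),(.03,.06),(.09,.104)]:
        m=(x>lo)&(x<hi)&(abs(y)<.025)&(z>.003)&(z<.06)
        if m.sum(): 
            for a,b in [(.003,.015),(.015,.035),(.035,.06)]:
                k=m&(z>a)&(z<b)
                if k.sum()>3: print(n,lo,hi,(a,b),k.sum(),'y',np.percentile(y[k],[2,50,98])*1e3,'z',np.median(z[k]))
E
```

```text
f4.pkl -0.03 -0.022 (0.003, 0.015) 7 y [-15.0233  -6.1314  17.904 ] z 0.003160201186109768
f4.pkl -0.02 -0.01 (0.003, 0.015) 14 y [-12.9951  -2.8164  16.5361] z 0.011101992614421047
f4.pkl -0.02 -0.01 (0.015, 0.035) 15 y [-7.0547 -1.1179  5.7465] z 0.02660712439797336
f4.pkl -0.02 -0.01 (0.035, 0.06) 112 y [-6.891  -0.6112  5.7125] z 0.045933739448863115
f4.pkl -0.01 0 (0.035, 0.06) 105 y [-6.7497 -0.7347  6.0847] z 0.04622735416603474
f4.pkl 0 0.006 (0.003, 0.015) 22 y [-18.4854  -0.1847  11.3699] z 0.010425102872608422
f4.pkl 0 0.006 (0.035, 0.06) 67 y [-7.6616 -0.612   6.4162] z 0.046372788072742366
f4.pkl 0.006 0.012 (0.003, 0.015) 35 y [-11.5534   8.7783  17.3396] z 0.01119782910094369
f4.pkl 0.006 0.012 (0.035, 0.06) 61 y [-6.2999 -0.3704  6.6348] z 0.04622766145850182
f4.pkl 0.012 0.018 (0.003, 0.015) 32 y [-11.4179  -7.5421  11.6721] z 0.01124457178112867
f4.pkl 0.012 0.018 (0.035, 0.06) 59 y [-6.1197 -0.1995  6.8239] z 0.04625241657900986
f4.pkl 0.018 0.024 (0.003, 0.015) 32 y [-15.8234  -8.0353  11.8222] z 0.010986113414094445
f4.pkl 0.018 0.024 (0.035, 0.06) 10 y [-4.6271 
[... 1196 characters left out ...]
0.012 (0.035, 0.06) 195 y [-6.5933 -0.3224  6.4825] z 0.046246394026062454
f5.pkl 0.012 0.018 (0.003, 0.015) 80 y [-11.9339   7.9948  11.7003] z 0.011387578733188394
f5.pkl 0.012 0.018 (0.035, 0.06) 183 y [-6.6394 -0.2965  6.5627] z 0.04604454285888787
f5.pkl 0.018 0.024 (0.003, 0.015) 74 y [-11.2932   8.0955  11.8579] z 0.01112076937786266
f5.pkl 0.018 0.024 (0.035, 0.06) 28 y [-5.31    0.0157  5.6393] z 0.045530106639736986
f5.pkl 0.024 0.03 (0.003, 0.015) 69 y [-11.3254   8.8735  11.9597] z 0.010659237011254541
f5.pkl 0.03 0.06 (0.003, 0.015) 845 y [-11.432    0.7832  11.8647] z 0.009054642317065403
f5.pkl 0.09 0.104 (0.003, 0.015) 387 y [-21.2719   0.3594  12.1262] z 0.005022636803158509
```

Call:
{"op": "move_arm", "data": {"moves": [[[0,0,0],0],[[0,0,0],0],[[0,-0.04,0],0],[[0,0,-0.5],0],[[0,0,-0.4],0]], "gripper": 0.4}}

```text
time_s: 11.8
tool_pos: [0.4754, -0.316, 0.0166]
ee_rot: [-0.185, 0.983, -0.0, -0.0]
force: [0.7, 0.4, 0.5]
width: 0.602
gripper_force: 0.0
```

Call:
{"op": "move_arm", "data": {"moves": [[[0,0,0],0],[[0,0,0],0],[[0,0,0],0],[[0,0,0],0],[[0,0,0],0]], "gripper": 1.0}}

```text
time_s: 12.3
tool_pos: [0.4755, -0.3161, 0.0165]
ee_rot: [-0.185, 0.983, -0.0, 0.0]
force: [-0.7, 0.6, 3.5]
width: 0.153
gripper_force: 59.0
```

```bash
python3 - <<'E'
from h import *
np.set_printoptions(precision=4,suppress=True)
togo([.4753,-.3168,.008],.37-np.pi)
E
```

```text
tcp [ 0.4755 -0.3161  0.0165] yaw -2.7704 q [-0.8156  0.0937 -0.3081  1.1686 -0.0001 -1.1868] F [-0.734   0.58    3.4926] tilt [ 0.0002 -0.0003] w 0.15318148272360127
shift cm [ 0.0466 -0.0573  0.8476] turn 0.00123107685345758
```

Call:
{"op": "move_arm", "data": {"moves": [[[0,0,-1],0],[[0,0,-3],0],[[0,0,-4],0],[[0,0,-3.5],0],[[0,0,0],0.114]]}}

```text
time_s: 12.8
tool_pos: [0.4774, -0.318, 0.1376]
ee_rot: [-0.128, 0.992, -0.003, 0.002]
force: [0.8, -0.8, -1.6]
width: 0.153
gripper_force: 58.7
```

Call:
{"op": "move_arm", "data": {"moves": [[[0,0,0],0.13],[[0,0,0],0.13],[[0,0,0],0.13],[[0,0,0],0.13],[[0,0,0],0]]}}

```text
time_s: 13.3
tool_pos: [0.4753, -0.3159, 0.1315]
ee_rot: [0.132, 0.991, 0.0, -0.0]
force: [0.2, 0.3, -1.7]
width: 0.15
gripper_force: 58.6
```

Call:
{"op": "move_arm", "data": {"moves": [[[1.5,3.1,0],0],[[2,4.1,0],0],[[2,4.1,0],0],[[2,4.1,0],0],[[2,4.1,0],0]]}}

```text
time_s: 13.8
tool_pos: [0.4336, -0.1015, 0.1314]
ee_rot: [0.129, 0.992, -0.0, 0.0]
force: [1.3, 0.6, -1.6]
width: 0.152
gripper_force: 58.8
```

Call:
{"op": "move_arm", "data": {"moves": [[[2,4.1,0],0],[[1.5,3.1,0],0],[[0.9,2,0],0],[[0,0,0],0],[[0,0,0],0]]}}

```text
time_s: 14.3
tool_pos: [0.4159, -0.0027, 0.1316]
ee_rot: [0.129, 0.992, -0.0, 0.0]
force: [0.9, 0.6, -1.5]
width: 0.152
gripper_force: 58.8
```

```bash
python3 - <<'E'
from h import *
import pickle
np.set_printoptions(precision=4,suppress=True)
B=np.array([.594,-.0505]);e=np.array([np.cos(-.263),np.sin(-.263)])
togo([*(B-.185*e),.0627],-.263+np.pi)
for n in ['wrist','side','scene']:
    f=grab(n); pickle.dump(f,open('f6%s.pkl'%n,'wb')); c=cloud(f); d=c-[*B,0]; x=d[...,0]*e[0]+d[...,1]*e[1]; y=-d[...,0]*e[1]+d[...,1]*e[0]
    for nm,k in [('bridge',(abs(c[...,2]-.096)<.003)&(np.hypot(x,y)<.09)),('ledge',(abs(c[...,2]-.045)<.003)&(x<-.035)&(x>-.07)&(abs(y)<.06)),('base',(abs(c[...,2]-.011)<.003)&(x<-.03)&(x>-.1)&(abs(y)<.1))]:
        if k.sum()>30: print(n,nm,k.sum(),np.percentile(x[k],[1,50,99]),np.percentile(y[k],[1,50,99]),np.median(c[...,2][k]), cv2.minAreaRect((np.stack([x[k],y[k]],-1)*1000).astype(np.float32)))
E
```

```text
tcp [ 0.4159 -0.0027  0.1316] yaw 2.8827 q [-0.3232 -0.4846 -0.6051  1.4495 -0.0003 -0.0642] F [ 0.9126  0.6204 -1.4505] tilt [ 0.0006 -0.0005] w 0.15204810393146215
shift cm [0.0662 0.0182 6.8866] turn 0.004060910966010134
side bridge 198 [-0.0316 -0.0023  0.0325] [-0.0614 -0.018   0.0555] 0.0960297191715187 ((-0.2810859680175781, -2.116931915283203), (119.89728546142578, 68.201416015625), 86.42146301269531)
side ledge 39 [-0.0578 -0.0519 -0.0387] [-0.0358 -0.0098  0.0298] 0.044941904922358056 ((-52.59980773925781, -3.8759384155273438), (18.267650604248047, 69.66614532470703), 11.901368141174316)
side base 51 [-0.0758 -0.0489 -0.0306] [-0.0694 -0.0424  0.0635] 0.010852783046959136 ((-52.7091064453125, -3.52154541015625), (39.361053466796875, 134.6126708984375), 4.8928608894348145)
scene bridge 126 [-0.0359 -0.0155  0.0309] [-0.0328  0.038   0.0612] 0.09734974753641645 ((-4.111995697021484, 13.867385864257812), (98.17708587646484, 70.59434509277344), 85.41948699951172)
scene base 46 [-0.0624 -0.0534 -0.0333] [0.0265 0.0483 0.0706] 0.01148741356202626 ((-47.76290512084961, 47.57478332519531), (46.77499771118164, 29.432920455932617), 89.64749908447266)
```

Call:
{"op": "move_arm", "data": {"moves": [[[0,0,2],0.004],[[0,0,2.5],0],[[0,0,1.6],0],[[0,0,0.7],0],[[0,0,0],0]]}}

```text
time_s: 14.95
tool_pos: [0.4152, -0.0031, 0.0626]
ee_rot: [0.133, 0.991, 0.0, -0.001]
force: [-0.1, -0.1, -1.0]
width: 0.15
gripper_force: 58.9
```

Call:
{"op": "move_arm", "data": {"moves": [[[0,0,0],0],[[0,0,0],0]]}}

```text
time_s: 15.15
tool_pos: [0.4165, -0.0032, 0.0644]
ee_rot: [0.133, 0.991, -0.0, 0.001]
force: [-0.3, 0.3, -1.0]
width: 0.155
gripper_force: 58.9
```

```bash
python3 - <<'E'
from h import *
import pickle
np.set_printoptions(precision=4,suppress=True)
B=np.array([.594,-.0505]);e=np.array([np.cos(-.263),np.sin(-.263)])
togo([*(B-.098*e),.0627],-.263+np.pi)
f=grab('wrist'); pickle.dump(f,open('f7.pkl','wb')); c=cloud(f); d=c-[*B,0]; x=d[...,0]*e[0]+d[...,1]*e[1]; y=-d[...,0]*e[1]+d[...,1]*e[0]; z=c[...,2]
# blade profile in press frame
for lo in np.arange(-.165,-.03,.01):
    k=(x>lo)&(x<lo+.01)&(abs(y)<.03)&(z>.03)&(z<.075)
    if k.sum()>8: print(round(lo,3),k.sum(),'y',np.percentile(y[k],[3,50,97])*1e3,'z',np.percentile(z[k],[10,50,90])*1e3)
E
```

```text
tcp [ 0.4165 -0.0032  0.0644] yaw 2.8746 q [-0.3239 -0.4595 -0.7095  1.3192 -0.0001 -0.0569] F [-0.2821  0.3417 -0.9998] tilt [ 0.0015 -0.0006] w 0.15514746736851975
shift cm [-8.5713  0.0774  0.1796] turn -0.003998077995454263
-0.145 136 y [-12.4504  -2.2065   9.9198] z [56.1938 57.1009 57.7823]
-0.135 495 y [-12.4686  -1.0117  10.0008] z [55.8173 56.5087 57.26  ]
-0.125 176 y [-11.9616  -1.0465   9.8914] z [55.1869 55.8728 56.4031]
```

Call:
{"op": "move_arm", "data": {"moves": [[[-0.8,0.08,0.1],-0.004],[[-1,0,0],0],[[-0.8,0,0],0],[[-0.6,0,0],0],[[0,0,0],0]]}}

```text
time_s: 15.7
tool_pos: [0.4475, -0.0106, 0.0625]
ee_rot: [0.131, 0.991, -0.0, 0.0]
force: [-0.7, 0.1, -1.8]
width: 0.153
gripper_force: 58.9
```

Call:
{"op": "move_arm", "data": {"moves": [[[0,0,0],0],[[0,0,0],0]]}}

```text
time_s: 15.9
tool_pos: [0.4466, -0.0102, 0.0623]
ee_rot: [0.131, 0.991, -0.0, -0.0]
force: [0.3, 0.3, -1.2]
width: 0.15
gripper_force: 58.9
```

```bash
cat > t.py <<'E'
from h import *
np.set_printoptions(precision=4,suppress=True)
B=np.array([.594,-.0505]);e=np.array([np.cos(-.263),np.sin(-.263)])
togo([*(B-.098*e),.0615],-.263+np.pi)
o=manip.observe(); print('grip x',(o['tool_pos'][:2]-B)@e, 'F press x,y,z',o['force'][:2]@e,-o['force'][0]*e[1]+o['force'][1]*e[0],o['force'][2],'M',o['moment'],'t',o['time_s'])
E
python3 t.py
```

```text
tcp [ 0.4466 -0.0102  0.0623] yaw 2.8788 q [-0.3172 -0.3444 -0.6261  1.2893 -0.0001 -0.0544] F [ 0.3227  0.3171 -1.2373] tilt [-0.0003 -0.    ] w 0.15005783086077318
shift cm [-5.4819 -0.0581  0.0737] turn 0.0002387757315522876
grip x -0.15281919306689037 F press x,y,z 0.22916888455049844 0.3901056081256461 -1.2372957922389183 M [ 0.0613  0.0412 -0.0193] t 15.9
```

Call:
{"op": "move_arm", "data": {"moves": [[[-0.7,-0.03,0],0],[[-0.7,-0.03,0],0],[[-0.6,0,0],0],[[0,0,0.05],0],[[0,0,0.05],0]]}}

```text
time_s: 16.4
tool_pos: [0.4662, -0.0162, 0.0612]
ee_rot: [0.131, 0.991, -0.0, -0.0]
force: [0.0, -0.5, 1.6]
width: 0.152
gripper_force: 59.2
```

Call:
{"op": "move_arm", "data": {"moves": [[[0,0,0],0],[[0,0,0],0]]}}

```text
time_s: 16.6
tool_pos: [0.466, -0.0161, 0.0614]
ee_rot: [0.131, 0.991, -0.0, 0.0]
force: [-1.0, -0.2, -1.1]
width: 0.154
gripper_force: 59.1
```

```bash
python3 t.py
```

```text
tcp [ 0.466  -0.0161  0.0614] yaw 2.8788 q [-0.3161 -0.2762 -0.5726  1.2742 -0.0001 -0.0533] F [-0.9737 -0.1724 -1.1073] tilt [ 0.0001 -0.0001] w 0.15369402387250794
shift cm [-3.4569  0.0028 -0.0143] turn 0.00023281782752260227
grip x -0.1325685298732172 F press x,y,z -0.895411127099486 -0.4196573597268798 -1.1073321765256798 M [-0.045 -0.177  0.028] t 16.6
```

Call:
{"op": "move_arm", "data": {"moves": [[[-0.5,0,0],0],[[-0.5,0,0],0],[[-0.5,0,0],0],[[-0.4,0,0],0],[[0,0,0],0]]}}

```text
time_s: 17.1
tool_pos: [0.4839, -0.0209, 0.0613]
ee_rot: [0.131, 0.991, 0.0, -0.001]
force: [-6.6, 2.0, 6.0]
width: 0.15
gripper_force: 60.0
```

```bash
python3 t.py
```

```text
tcp [ 0.4839 -0.0209  0.0613] yaw 2.8788 q [-0.3139 -0.2118 -0.518   1.2669 -0.0002 -0.0511] F [-6.6373  2.0402  6.0199] tilt [-0.0022  0.0005] w 0.1498496508410908
shift cm [-1.6005  0.0011 -0.019 ] turn 0.00022148013156053636
grip x -0.11400554500722616 F press x,y,z -6.939505155960254 0.2444369857241253 6.019937972590202 M [ 0.207   1.1623 -0.03  ] t 17.1
```

Call:
{"op": "move_arm", "data": {"moves": [[[-0.4,0,-0.03],0],[[-0.4,0,0],0],[[-0.4,0,0],0],[[-0.35,0,0],0],[[0,0,0],0]]}}

```text
time_s: 17.6
tool_pos: [0.4982, -0.0246, 0.0614]
ee_rot: [0.131, 0.991, 0.0, -0.002]
force: [-10.0, 2.5, 7.9]
width: 0.153
gripper_force: 60.2
```

Call:
{"op": "move_arm", "data": {"moves": [[[0,0,0],0],[[0,0,0],0],[[0,0,0],0]]}}

```text
time_s: 17.9
tool_pos: [0.4982, -0.0246, 0.0614]
ee_rot: [0.131, 0.991, 0.0, -0.002]
force: [-9.7, 2.4, 6.8]
width: 0.155
gripper_force: 60.2
```

```bash
python3 t.py; python3 - <<'E'
from h import *
f=grab('wrist'); s=grab('scene'); import pickle; pickle.dump((f,s),open('f8.pkl','wb'))
e=np.array([np.cos(-.263),np.sin(-.263),0]); B=np.array([.594,-.0505,0])
p=B-.04*e+[0,0,.052]; u,v=proj(f,p).astype(int); print(u,v,[proj(f,B-.098*e+k*e+[0,0,.052]) for k in (.049,.0675)])
u0=max(0,u-80);v0=max(0,v-70)
A=cv2.resize(f['color'][v0:v0+120,u0:u0+160,::-1],(800,600),interpolation=cv2.INTER_CUBIC)
cv2.imwrite('pics/w8.png',A); print(u0,v0)
E
```

```text
tcp [ 0.4982 -0.0246  0.0614] yaw 2.8791 q [-0.3121 -0.1633 -0.4749  1.2623 -0.0002 -0.0495] F [-9.6522  2.354   6.8322] tilt [-0.003   0.0008] w 0.15529078538176677
shift cm [-0.1191 -0.0107 -0.0056] turn 0.0004758602737622297
grip x -0.09919096529033443 F press x,y,z -9.932302091841708 -0.23632230226077766 6.832176708977695 M [ 0.4407  1.6689 -0.0326] t 17.9
256 323 [array([256.42350779, 310.59437628]), array([256.38023583, 335.8380449 ])]
176 253
```

View pics/w8.png

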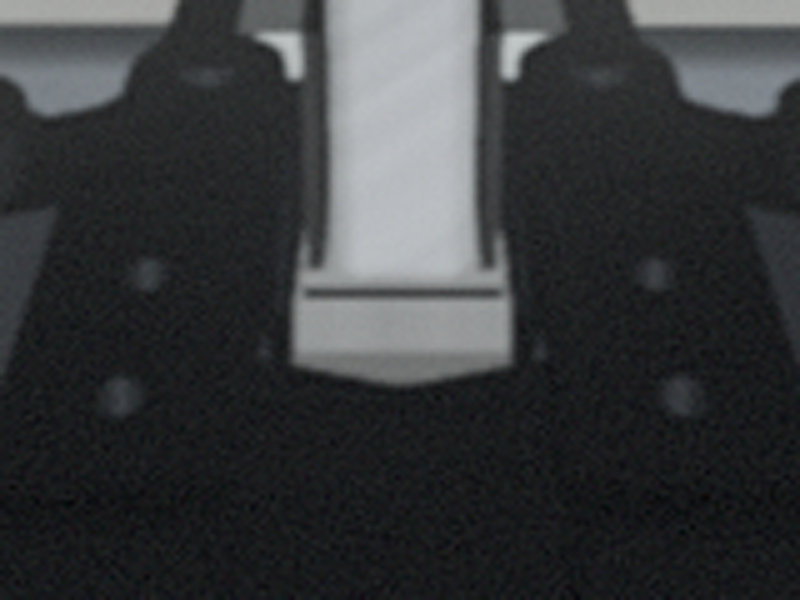

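The last picture shows the blade entering centred and straight: the rear engraved line is visible in front of the nose at crop row 292, the front line is hidden under the platen. That agrees with the computed 59 mm. I ease the downward push slightly.

Call:
{"op": "move_arm", "data": {"moves": [[[0,0,-0.05],0],[[0,0,0],0],[[0,0,0],0],[[0,0,0],0]]}}

```text
time_s: 18.4
tool_pos: [0.4983, -0.0246, 0.0615]
ee_rot: [0.131, 0.991, 0.0, -0.002]
force: [-6.1, 2.7, 2.9]
width: 0.155
gripper_force: 59.3
```

```bash
python3 t.py; python3 - <<'E'
from h import *
f=grab('wrist'); c=cloud(f)
e=np.array([np.cos(-.263),np.sin(-.263)]); d=c[...,:2]-[.594,-.0505]; x=d@e; y=d@[-e[1],e[0]]; z=c[...,2]
for lo in np.arange(-.125,-.05,.005):
    k=(x>lo)&(x<lo+.005)&(abs(y)<.006)&(z>.04)&(z<.11)
    if k.sum()>8: print(round(lo*1e3),k.sum(),np.percentile(z[k],[10,50,90])*1e3)
E
```

```text
tcp [ 0.4983 -0.0246  0.0615] yaw 2.879 q [-0.3121 -0.1632 -0.4748  1.2624 -0.0001 -0.0495] F [-6.1076  2.7057  2.8869] tilt [-0.003   0.0008] w 0.15452780219392404
shift cm [-0.1159 -0.0102  0.0005] turn 0.00044689697413469176
grip x -0.0991592061954004 F press x,y,z -6.6010541260164945 1.024794106640597 2.8869123746834084 M [0.3406 1.2316 0.009 ] t 18.4
-120 964 [57.44688685 80.77549473 91.18601102]
-115 301 [90.33515049 91.249206   92.06734322]
-110 299 [90.43229034 91.31626734 92.00717281]
-105 299 [90.58578284 91.30928975 92.12468782]
-100 275 [90.39320945 91.36416758 92.05607017]
-95 278 [90.39651213 91.19461083 92.07242983]
-90 256 [90.47803826 91.27200453 92.04692863]
-85 209 [90.35739421 91.11071479 91.96231823]
-80 10 [90.02913177 90.31847661 90.51225452]
-55 57 [53.21552816 54.05891459 54.66264978]
```

```bash
python3 -c "
from station import manip
print(manip.finish_job())"
```

```text
the job is handed in; nothing more can be done
None
```

I turned the knob onto the index mark, then slid the small gauge in level until it dragged, and handed the job in at about 18 s with it still gripped; by calculation the platen's front edge is about 59 mm ahead of the handle's centre, between the two lines (49 and 67.5 mm), though the camera could only see the rear line.

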